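# Weigh a seed sample tin and store it in the strut-lid chest

### The job

Raise the lid of the wooden sample chest past its balance point so that its struts carry it fully open and hold it there. Then take the flat rectangular metal tin from the wooden rack, stand it upright on the balance pan and let go of it for a second, and after that lower it gently, upright, onto the floor of the chest's one empty lane, finishing with the lid still up. Keep the tin upright throughout, never let it drop into the chest, and leave everything else where it stands.

Things in the scene. Friction and masses are not known exactly. Their poses are not given: they have to be found in the camera images.
- chest: Fixed open plywood chest, 187 (x) by 232 (y) by 90 high, walls and floor 6 thick, lid hinged on the far (+x) rim, handle at -x. Origin: centre of underside. Dividers 5 thick along y, at x = -45, 0, 45, tops 82 up, make four lanes 40 wide, 220 long, centred at x = -67.5, -22.5, 22.5, 67.5. Outer lanes and one inner lane (random) are full of tins. Chest and rack may swap sides of the balance.
- lid (a joint): Lid angle, rad: 0 shut, 1.65 fully open at its stop, leaning slightly back. Lid 190 by 240 by 10, 0.9 kg. Below about 1.0 it sinks shut by itself (raising it takes up to 1.5 N at the handle, plus damping of 0.25 N m per rad/s); above about 1.05 its two side struts (outside the +-y walls, 14 wide) lift it by themselves in 1 to 2 s and hold it at the stop.
- lid_hinge (a point): Point on the lid's hinge axis, mid-length: at chest x = 93.5, y = 0, z = 90.5. Its axes are the lid's, equal to the chest's when shut; the lid turns about its y.
- lid_handle (a point): Middle of the lid's handle: a round steel bar, 10 diameter, 120 long, parallel to the chest's y, held 45 out from the lid's front edge (robot side) by a leg at each end; 40 free between bar and edge. It lies 235 from the hinge axis and 5 above it when shut (chest z = 95.5), and moves with the lid.
- liner: Grey felt floor pad of the empty inner lane, fixed, 36 (x) by 216 (y) by 3 thick, axes as the chest's. Origin: centre of underside, 6 above the chest's. The tin goes on it, its 60 side along the lane (y). The 40 lane is too narrow for fingers beside the tin's 30 thickness and its dividers end 13 above the standing tin's top; there is free lane beyond the tin's narrow ends.
- tin: The tin to be stored: flat rectangular steel slip-lid tin, 30 (x) by 60 (y) by 60 high, about 0.2 kg. Origin: centre of its underside, z up. It starts upright in the rack in one of three bays, its 60 side across the rack.
- rack: Fixed wooden rack, 204 (x) by 80 (y): floor 8 thick, a wall along each long side (7 thick, tops 60 up, 66 apart inside), open at the x ends. Origin: centre of underside. Bays at x = -66, 0, 66 hold tin, jar and pillbox in random order. The tin's narrow ends face the walls (3 clear); its broad faces (30 apart, along rack x) have about 30 free beside them.
- jar: Bystander in the rack: round lidded jar, 38 diameter, 66 high. Origin: centre of its underside.
- pillbox: Bystander in the rack: white square box, 34 by 34 by 46 high. Origin: centre of its underside.
- balance: Fixed bench balance, white housing 170 (x) by 130 (y) by 36 high, black display panel at its -x end, round steel pan above its rear half. Origin: centre of its underside.
- pan (a point): Centre of the top of the balance's round pan, 110 diameter, 50 above the bench.
- bottle: Bystander: amber bottle, 52 diameter, 110 high, behind the balance. Origin: centre of its underside.
- pot: Bystander: black round pot, 66 diameter, 85 high, behind the balance. Origin: centre of its underside.
- dish: Bystander: white dish, 72 diameter, 24 high, near the robot. Origin: centre of its underside.
- calculator: Bystander: calculator, 110 by 70 by 16, near the robot. Origin: centre of its underside.
- forceps: Bystander: steel forceps lying flat on the bench, 135 long, 16 wide, behind the chest or rack on the +y side. Origin at mid-length on the underside.
There are look-alikes about, which are no part of the job. What is shaped like the tin but pink or turquoise is not meant.

How it is judged:
On the way, in this order (a step that is already met when the one before it is completed fails the run):
1. the lid stands open (over 1.45 rad), carried by its struts with nothing of the robot touching the chest or lid (value of joint lid above 1.45 rad and contact force between each of the arm, the fingers and chest below 0.1 N), for 0.3 s.
2. the tin stands upright and free on the balance pan for half a second (contact force between tin and balance above 0.5 N and contact force between the fingers and tin below 0.05 N and horizontal distance between tin and pan below 0.04 m and angle between tin's own z axis and vertical below 0.1 rad and linear speed of tin below 0.02 m/s), for 0.5 s.
At the end, for the whole second after the job is handed in: The tin stands upright (within 0.1 rad) and at rest on the felt pad of the empty lane (its underside less than 10 mm above the pad's underside, within 10 mm of the lane's centre line and 85 mm of its middle), and the lid is still up (over 1.45 rad) (value of joint lid above 1.45 rad and z of tin in the frame of liner below 0.01 m and x of tin in the frame of liner between -0.01 and 0.01 m and y of tin in the frame of liner between -0.085 and 0.085 m and angle between tin's own z axis and vertical below 0.1 rad and linear speed of tin below 0.02 m/s); the robot touches nothing.
It fails at once if the tin falls in the chest (faster than 0.45 m/s inside it) (z of tin in the frame of chest below 0.06 m and x of tin in the frame of chest between -0.09 and 0.09 m and y of tin in the frame of chest between -0.11 and 0.11 m and linear speed of tin above 0.45 m/s).
It fails at once if the tin is tipped by more than 0.6 rad (angle between tin's own z axis and vertical above 0.6 rad).
It fails at once if another object is shifted by more than 30 mm (distance of any of jar, pillbox, bottle, pot, dish, calculator, forceps from where it was at the start of the episode above 0.03 m).
It fails at once if an upright bystander is knocked over (angle between any of jar, pillbox, bottle, pot, dish's own z axis and vertical above 0.6 rad).
It also fails if it takes over 72 s, if anything falls off the work surface, if the arm or the gripper's body presses on something with over 40 N, if the wrist force passes 120 N, or if a joint passes its speed limit or range.

### The arm

A 7-joint arm with a two-finger parallel gripper is mounted at the origin on the work surface. World frame = base frame: x ahead of the robot, y to its left, z up, the work surface at z = 0. Lengths are in m, angles in rad, forces in N, time in s.
With the tool pointing down it reaches from about 0.4 to 0.85 m from the base axis. Payload 4.5 kg.
Tool frame: the origin (TCP) lies on the centre line of the jaws, within the pads' length; the fingertips stand ahead of it and the grasp point (between the pads) lies 3 mm ahead of it (r.finger_overhang is the z of the fingertips in the tool frame, in m); z points along the fingers, y is the direction in which the jaws open and shut (so a half turn about z gives the same grasp; the last joint's range is limited). The gripper opens to 88 mm and grips with 3 to 60 N. Pads are 18 mm wide; open, the fingers measure 123 mm over their backs; the gripper's body (75 mm by 187 mm) begins 45 mm behind the grasp point.
Start: joints at [1.229, 0.689, -0.195, 1.565, 0.157, 0.902, -0.215], TCP at [0.229, -0.581, 0.261] pointing down, gripper open.
Joint ranges: [-3.01, 3.01], [-0.46, 2.08], [-1.47, 1.51], [0.13, 2.56], [-1, 4.14], [0.04, 2.09], [-2.66, 2.66]. Speed limits (rad/s): [2.57, 2.57, 3.14, 3.14, 3.14, 3.14, 3.14].

### API

Orientations are given as a unit quaternion [x, y, z, w].
In Python, from plant import get_state, snapshot, camera_model, workorder, boxes_of, mark_of, r gives the robot as it stands.
- The arm moves only by the tool jog_arm, never from a script. Its argument "rows" is a list of rows, each a list of 2 entries, a list of its own where there are three numbers: the shift along the tool's x, y, z normalised to -1 to 1, where 1 is 75 cm, then the turn about the tool's z normalised to -1 to 1, where 1 is 2 rad. A call has 1 to 20 rows; each row is the pose to reach, as a shift and turn from the pose commanded when the call began, along the tool's axes at that moment; what a row does not reach only later rows make up. A row lasts 1/12 s, in which the tool goes at most 41.7 mm and 7.16 degrees, less where a joint would pass 70% of its speed; a pose out of reach is approached as far as the arm can. A call with a number of a shift or a turn outside -1 to 1 is refused whole. A call with a gripper value outside its range is refused whole. "gripper" is the finger opening in mm, from 0 to 88.1, set as the call begins (left out, the last holds). The fingers move at their own pace and stop on an object; "newtons" is the grip in N (left out, the last holds). Time passes only in rows, so rows that repeat a pose let the fingers close. It gives the time, the measured TCP pose, the force and the opening at its end, in the units of the state.
- get_state(): the state, without advancing time (a new reading comes with each control period).
- snapshot(name): name is "scene" or "side" or "wrist"; returns the picture (400x640x3 uint8, red, green, blue); there is no depth.
- camera_model(name): a dict with "mtx" (3x3 intrinsics, pixels), "extrinsics" (4x4, takes a point from camera to world coordinates); the wrist camera has in their place "T_tool_cam" (4x4, takes a point from camera to tool coordinates, whose origin is the TCP and whose axes are the flange's). Camera axes: x right, y up, looking along -z (the intrinsics and any distortion apply to the point x, -y, -z); pixel columns grow to the right and rows downward; lengths in m; the calibration is good to about 2 mm. A picture is of the moment at which its call begins: read the wrist's pose just before it. camera_model takes no time and is no camera call.
- workorder.finish_job(): hands the job in, once; it reports no verdict.
Trained networks look in the newest picture that a camera, given by its name, has taken for a name from the list of things; names that differ only in an ending like _2 or _b are one class to them, and where a whole thing is asked for, a point or a joint stands for the part that bears it (a point fixed in the world has none). Each returns a list of dicts, best first, with "p" (0 to 1); they miss things now and then, are a little off and sometimes report something else, mostly with a low value. They report only what shows in the picture. A call takes as long as a camera call. They do not tell look-alikes from the thing itself.
- boxes_of(thing, camera): "rect" ([left, top, right, bottom] in pixels, round what is visible of it).
- mark_of(thing, camera): "pixel" ([row, column] in pixels: a listed point, or the origin of a listed thing).
The state is a dict: "clock": time; "q": joint angles; "qd": joint speeds; "joint_torque": joint torques, N m; "tool_pos": TCP position; "eef_rot": TCP orientation; "contact_force": force on the tool from outside, world axes, zero at the start; "moment": the same for the moment, N m; "opening": opening from 0.0 (shut) to 1.0 (fully open).
Only numpy, scipy, OpenCV 4.12 (cv2) and the standard library are available. Lean on these libraries where they do the work, as an engineer would, in place of code of your own. Each camera call takes 0.05 s, during which the arm holds its last target.

## Working session

There is one attempt and no reset: what is moved stays moved. The work goes in short steps, Python scripts to look and compute and a tool call to move; the robot and the scene stay as the last step left them, time stands still between calls to the robot, and variables do not carry over. Pictures are saved under pics/ and viewed, and the job is handed in when it is done.

Besides the shell and the picture viewer there is one more tool, called after ">>>" in YAML: its name, and indented under it one key for each argument. jog_arm: Moves the arm, as the interface text tells. Scaled input: -1 to 1 covers 75 cm each way for a shift and 2 rad each way for a turn. Its arguments: {"type":"object","properties":{"rows":{"type":"array"},"gripper":{"type":"number"},"newtons":{"type":"number"}},"required":["rows"]}

```bash
mkdir -p pics; ls
python3 - <<'E'
from plant import *
import cv2
s=get_state();print(s)
print(r.finger_overhang)
for n in ["scene","side","wrist"]:
    im=snapshot(n);cv2.imwrite(f"pics/a_{n}.png",im[:,:,::-1])
    print(n,camera_model(n))
print(get_state()["clock"])
E
```

```text
pics
{'clock': 0.0, 'q': array([ 1.22879397,  0.68999966, -0.19453301,  1.56636089,  0.15729529,
        0.90247983, -0.21510731]), 'qd': array([ 0.00021749, -0.00065812,  0.00087818, -0.00021433,  0.00128897,
        0.00020599,  0.00183924]), 'joint_torque': array([ 4.61550972e-04, -5.27552640e+01, -1.26681738e+00, -1.53428060e+01,
       -5.26869670e-02,  6.64673396e-03,  1.51460144e-04]), 'tool_pos': array([ 0.22913447, -0.58083883,  0.2598962 ]), 'eef_rot': array([ 9.82389536e-01,  1.86842019e-01, -2.29748023e-04, -8.98727652e-04]), 'contact_force': array([ 0.03175086,  0.11690096, -0.21041052]), 'moment': array([-0.04266696,  0.03578738, -0.01236666]), 'opening': 0.9964960314715922}
0.022
scene {'mtx': array([[493.21509342,   0.        , 308.80560423],
       [  0.        , 493.21509342, 200.10911175],
       [  0.        ,   0.        ,   1.        ]]), 'extrinsics': array([[ 0.45676748, -0.72352044,  0.51757284,  1.14390693],
       [ 0.88958521,  0.37233073, -0.2645902 , -0.35218204],
       [-0.00127186,  0.58128135,  0.81370165,  1.00710973],
       [ 0.        ,  0.      
[... 290 characters left out ...]
17478, -0.43384931,  0.54140841,  0.53217256],
       [ 0.01801952,  0.76840063,  0.63971538,  0.77763958],
       [ 0.        ,  0.        ,  0.        ,  1.        ]])}
wrist {'mtx': array([[308.15401726,   0.        , 319.00396449],
       [  0.        , 308.15401726, 200.85756606],
       [  0.        ,   0.        ,   1.        ]]), 'T_tool_cam': array([[-3.46693903e-04,  9.49554321e-01,  3.13602409e-01,
         8.11158034e-02],
       [ 9.99999930e-01,  3.72886460e-04, -2.35395834e-05,
        -2.11415915e-04],
       [-1.39290205e-04,  3.13602379e-01, -9.49554384e-01,
        -1.24026659e-01],
       [ 0.00000000e+00,  0.00000000e+00,  0.00000000e+00,
         1.00000000e+00]])}
0.15
```

View pics/a_scene.png

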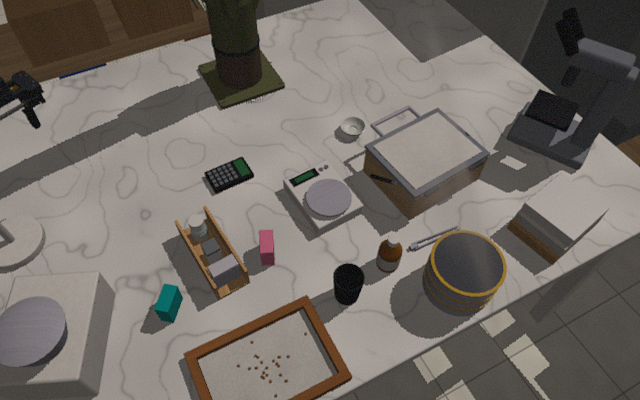

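View pics/a_side.png

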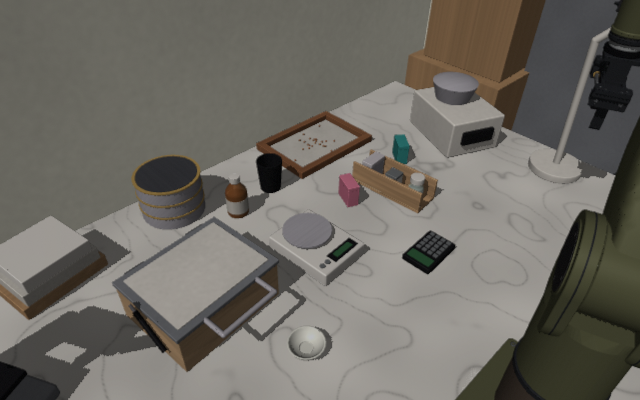

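View pics/a_wrist.png

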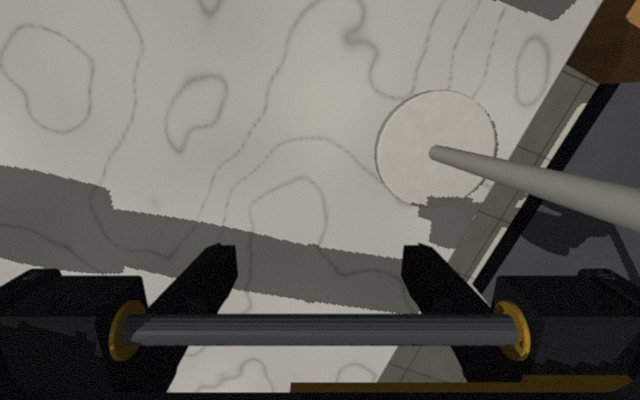

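```bash
cat > h.py <<'E'
from plant import *
import numpy as np, cv2
from scipy.spatial.transform import Rotation as R
def ext(n,s=None):
    m=camera_model(n)
    if n!='wrist': return m['mtx'],m['extrinsics']
    s=s or get_state(); T=np.eye(4);T[:3,:3]=R.from_quat(s['eef_rot']).as_matrix();T[:3,3]=s['tool_pos']
    return m['mtx'],T@m['T_tool_cam']
def ray(n,u,v,s=None):
    K,E=ext(n,s); d=np.array([(u-K[0,2])/K[0,0],-(v-K[1,2])/K[1,1],-1.]); return E[:3,3],E[:3,:3]@d
def onz(n,u,v,z,s=None):
    o,d=ray(n,u,v,s); return o+d*(z-o[2])/d[2]
def proj(n,p,s=None):
    K,E=ext(n,s); c=E[:3,:3].T@(np.asarray(p)-E[:3,3]); return K[0,2]-K[0,0]*c[0]/c[2], K[1,2]+K[1,1]*c[1]/c[2]
def tri(obs):
    A=np.zeros((3,3));b=np.zeros(3)
    for o,d in obs:
        d=d/np.linalg.norm(d);P=np.eye(3)-np.outer(d,d);A+=P;b+=P@o
    p=np.linalg.solve(A,b)
    return p,[np.linalg.norm(np.cross(p-o,d/np.linalg.norm(d)))*1000 for o,d in obs]
E
python3 - <<'E'
from h import *
np.set_printoptions(precision=4,suppress=True)
print([a for a in dir(r) if a[0]!='_'])
for n in ["scene","side"]: snapshot(n)
for t in ["lid_hinge","lid_handle","pan","chest","rack","tin","jar","pillbox","balance"]:
    m={n:mark_of(t,n) for n in ["scene","side"]}
    for n in m: print(t,n,[(np.round(x['pixel'],1),round(x['p'],2)) for x in m[n][:3]])
    try:print(' ',tri([ray(n,m[n][0]['pixel'][1],m[n][0]['pixel'][0]) for n in m]))
    except Exception as e:print(e)
print(get_state()['clock'])
a=cv2.imread('pics/a_scene.png');cv2.imwrite('pics/z1.png',cv2.resize(a[180:320,140:300],None,fx=5,fy=4.2))
a=cv2.imread('pics/a_side.png');cv2.imwrite('pics/z2.png',cv2.resize(a[120:240,310:470],None,fx=5,fy=5))
E
```

```text
['Unreachable', 'finger_overhang']
lid_hinge scene []
lid_hinge side [(array([252.9, 164.1]), 0.97)]
list index out of range
lid_handle scene [(array([114.4, 389.7]), 0.58)]
lid_handle side [(array([309.7, 252.5]), 0.56)]
  (array([0.42  , 0.2505, 0.1005]), [np.float64(1.9716484213694292), np.float64(1.9716484213693417)])
pan scene [(array([196.3, 324.5]), 0.56)]
pan side [(array([226.1, 305.7]), 0.72)]
  (array([0.5476, 0.0001, 0.0532]), [np.float64(4.78739421739102), np.float64(4.78739421739114)])
chest scene [(array([172.6, 418.3]), 0.64), (array([196.3, 326.2]), 0.36)]
chest side [(array([304.1, 205. ]), 0.97), (array([187.3, 391.5]), 0.16)]
  (array([0.5577, 0.2683, 0.0033]), [np.float64(0.3652583821508426), np.float64(0.36525838215081374)])
rack scene [(array([257.4, 213.7]), 0.95)]
rack side [(array([188.9, 391.2]), 0.95), (array([180.2, 371.9]), 0.39)]
  (array([ 0.5468, -0.2954, -0.0009]), [np.float64(0.3451827637316051), np.float64(0.3451827637315994)])
tin scene [(array([311.4, 169.9]), 0.98), (array([252.5, 265.9]), 0.7), (array([277.9, 222.3]), 0.57)]
tin side [(array([198.4, 347. ]), 0.94), (array([178.5, 369.9]), 0.78), (array([159.1, 399.5]), 0.69)]
  (array([ 0.6449, -0.3596, -0.0873]), [np.float64(89.66895149753157), np.float64(89.6689514975316)])
jar scene [(array([237.7, 200.4]), 0.78)]
jar side [(array([192.7, 412.8]), 0.5)]
  (array([ 0.4897, -0.3067,  0.0133]), [np.float64(2.3963025422404947), np.float64(2.396302542240644)])
pillbox scene [(array([254.6, 212.8]), 0.63)]
pillbox side [(array([190.2, 392.1]), 0.53)]
  (array([ 0.5406, -0.2937, -0.    ]), [np.float64(1.1361864059039646), np.float64(1.1361864059040105)])
balance scene [(array([200.1, 323. ]), 0.56), (array([176.8, 227.3]), 0.38)]
balance side [(array([249.9, 314.7]), 0.64)]
  (array([0.5201, 0.0057, 0.0018]), [np.float64(0.8876473065524404), np.float64(0.887647306552428)])
1.15
```

View pics/z1.png

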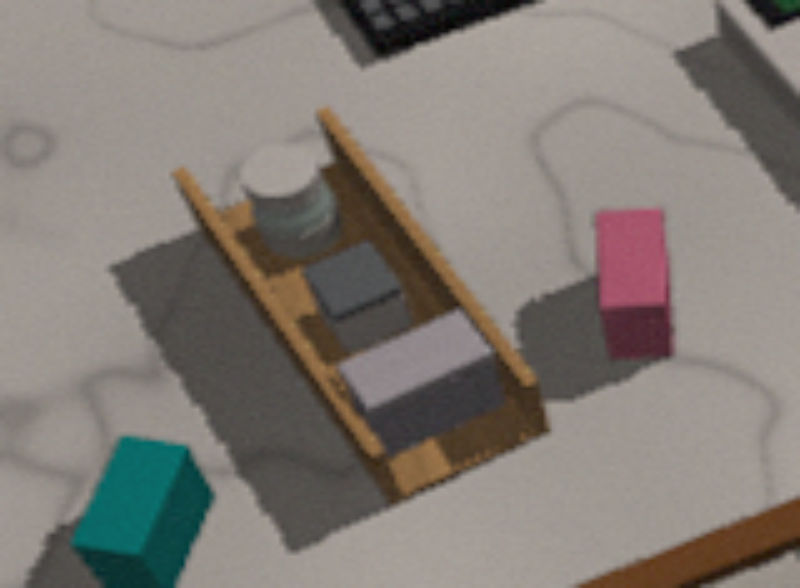

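Run:
```python
import cv2
a=cv2.imread('pics/a_scene.png');cv2.imwrite('pics/z3.png',cv2.resize(a[90:220,335:500],None,fx=4.8,fy=4.6,interpolation=cv2.INTER_CUBIC))
a=cv2.imread('pics/a_side.png');cv2.imwrite('pics/z4.png',cv2.resize(a[210:370,100:320],None,fx=3.6,fy=3.7,interpolation=cv2.INTER_CUBIC))
```

```text
(no output)
```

View pics/z3.png

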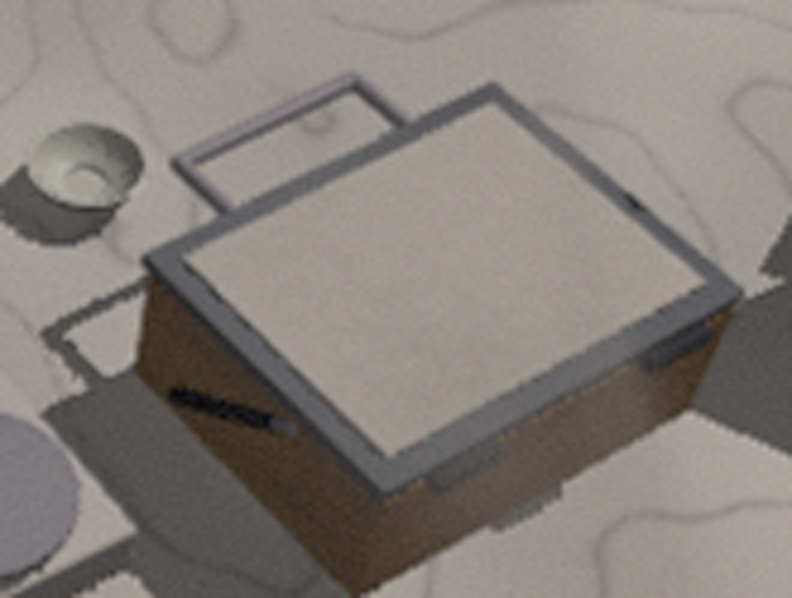

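View pics/z4.png

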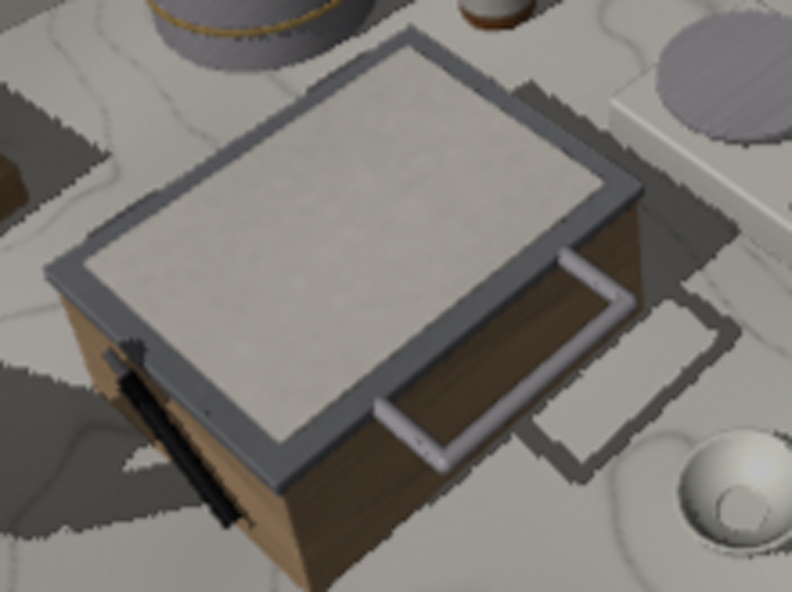

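View pics/z2.png

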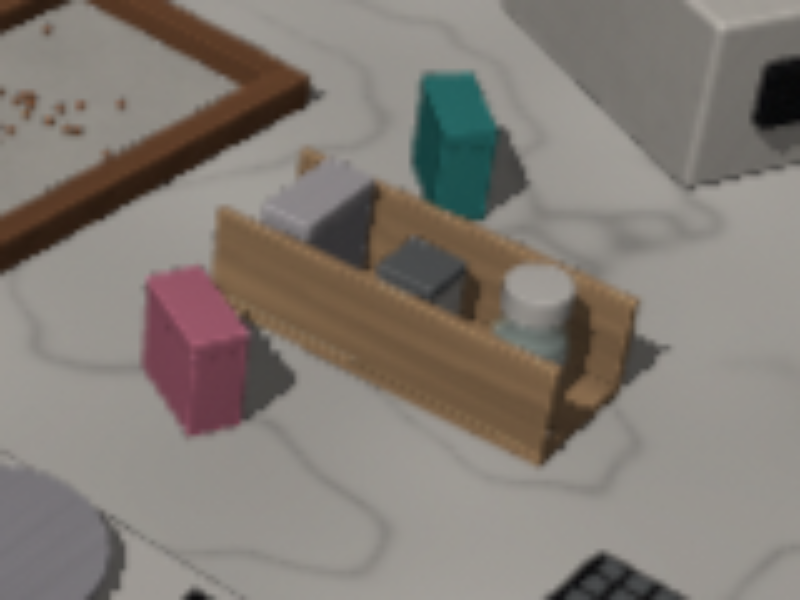

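```bash
cat > fit.py <<'E'
from h import *
from scipy.optimize import least_squares
np.set_printoptions(precision=4,suppress=True)
def fit(obs,x0,zoff=False):
    def f(x):
        c,s=np.cos(x[2]),np.sin(x[2]);o=[]
        for n,l,px in obs:
            p=[x[0]+c*l[0]-s*l[1],x[1]+s*l[0]+c*l[1],l[2]+(x[3] if zoff else 0)]
            o+=list(np.array(proj(n,p))-px)
        return np.array(o)
    q=least_squares(f,x0,loss='soft_l1');return q.x,f(q.x).reshape(-1,2)
if __name__=='__main__':
    z=.1005;h=-.1415
    ch=[('scene',(-.0965,.12,z),(437.5,108)),('scene',(-.0965,-.12,z),(365.8,147)),('scene',(.0935,-.12,z),(415.2,196.1)),('scene',(.0935,.12,z),(489.2,153.5)),
    ('side',(.0935,-.12,z),(213.9,217.6)),('side',(.0935,.12,z),(112.8,283.5)),('side',(-.0965,.12,z),(177.8,341)),('side',(-.0965,-.12,z),(278.1,260.8)),
    ('scene',(h,.058,.0985),(408.3,106.8)),('scene',(h,-.06,.0985),(371.8,125.2)),('side',(h,-.058,.0985),(275.2,291.1)),('side',(h,.058,.0985),(223.1,335.2))]
    print(fit(ch,[.557,.268,.13])); print(fit(ch,[.557,.268,.13,0],True))
    z=.06;y=.0365
    rk=[('scene',(-.102,-y,z),(176,221)),('scene',(.102,-y,z),(215.4,288.3)),('scene',(-.102,y,z),(204.6,206.7)),('scene',(.102,y,z),(247,271.2)),
    ('side',(.102,-y,z),(371,150.4)),('side',(.102,y,z),(354.4,162)),('side',(-.102,y,z),(421.4,194)),('side',(-.102,-y,z),(437,180))]
    print(fit(rk,[.547,-.295,0])); print(fit(rk,[.547,-.295,0,0],True))
E
python3 fit.py
```

```text
(array([0.5617, 0.2691, 0.1081]), array([[-0.4556, -1.615 ],
       [-2.2168, -2.7583],
       [-1.0613,  0.3718],
       [ 0.8361, -1.1487],
       [-0.5568, -1.6743],
       [-2.2891, -1.0539],
       [-1.9228,  0.5738],
       [ 0.7052, -1.573 ],
       [-0.8326, -0.7584],
       [-0.1109, -1.1883],
       [-2.1183,  0.0877],
       [ 0.7684, -2.2542]]))
(array([ 0.5625,  0.2689,  0.1083, -0.0038]), array([[-0.6779, -0.3449],
       [-2.282 , -1.4812],
       [-1.2405,  1.6245],
       [ 0.488 ,  0.1114],
       [-0.4509, -0.5402],
       [-1.8055,  0.0524],
       [-1.612 ,  1.5752],
       [ 0.6239, -0.4736],
       [-0.9931,  0.5121],
       [-0.1957,  0.0869],
       [-2.1784,  1.1508],
       [ 0.8943, -1.248 ]]))
(array([ 0.5473, -0.2953,  0.1001]), array([[-0.7736, -1.6308],
       [-0.1435, -0.5874],
       [-0.5653, -1.5061],
       [-1.0882, -0.4882],
       [-1.6209, -1.3301],
       [-1.563 , -1.2426],
       [-0.6026, -0.3861],
       [-0.7455, -0.2442]]))
(array([ 0.5469, -0.2961,  0.1051, -0.0035]), array([[-0.9877, -0.6194],
       [-0.0361,  0.1034],
       [-0.9092, -0.5914],
       [-1.151 ,  0.1049],
       [-1.6008, -0.2326],
       [-1.3988, -0.0735],
       [-0.3212,  0.6205],
       [-0.6406,  0.697 ]]))
```

```bash
cat >> h.py <<'E'
def psi(s):
    M=R.from_quat(s['eef_rot']).as_matrix(); return np.degrees(np.arctan2(M[1,0],M[0,0]))
def cmd(*wps):
    s=get_state();M=R.from_quat(s['eef_rot']).as_matrix();p0=psi(s)
    print('clk %.2f'%s['clock'],'pos',np.round(s['tool_pos'],4),'psi %.2f'%p0,'tilt %.2f'%np.degrees(np.arccos(-M[2,2])),'q',np.round(s['q'],2),'F',np.round(s['contact_force'],2),'op %.3f'%(s['opening']*88.1))
    last=s['tool_pos'];lp=p0
    for w in wps:
        d=np.array(w[:3])-s['tool_pos'];t=M.T@d/.75
        tp=w[3] if len(w)>3 else p0
        dp=(p0-tp+180)%360-180
        n=max(np.linalg.norm(np.array(w[:3])-last)/.0417,abs(((tp-lp)+180)%360-180)/7.16)
        print(w,'->',np.round(t,4).tolist(),round(np.radians(dp)/2,4),'rows %.1f'%n);last=np.array(w[:3]);lp=tp
E
python3 -c "
from h import *
cmd((.48,-.25,.27,60),(.46,.1,.27,96.2),(.4213,.2537,.25,96.2))"
```

```text
clk 1.15 pos [ 0.2294 -0.5814  0.2607] psi 21.53 tilt 0.00 q [ 1.23  0.69 -0.19  1.57  0.16  0.9  -0.22] F [-0.92 -0.39 -0.15] op 88.102
(0.48, -0.25, 0.27, 60) -> [0.473, -0.2884, -0.0124] -0.3357 rows 10.0
(0.46, 0.1, 0.27, 96.2) -> [0.6194, -0.7323, -0.0124] -0.6516 rows 8.4
(0.4213, 0.2537, 0.25, 96.2) -> [0.6466, -0.9419, 0.0143] -0.6516 rows 3.8
```

>>> jog_arm:
  rows:
    - [[0.473,-0.2884,-0.0124],-0.3357]
    - [[0.473,-0.2884,-0.0124],-0.3357]
    - [[0.473,-0.2884,-0.0124],-0.3357]
    - [[0.473,-0.2884,-0.0124],-0.3357]
    - [[0.473,-0.2884,-0.0124],-0.3357]
    - [[0.473,-0.2884,-0.0124],-0.3357]
    - [[0.473,-0.2884,-0.0124],-0.3357]
    - [[0.473,-0.2884,-0.0124],-0.3357]
    - [[0.473,-0.2884,-0.0124],-0.3357]
    - [[0.473,-0.2884,-0.0124],-0.3357]
    - [[0.6194,-0.7323,-0.0124],-0.6516]
    - [[0.6194,-0.7323,-0.0124],-0.6516]
    - [[0.6194,-0.7323,-0.0124],-0.6516]
    - [[0.6194,-0.7323,-0.0124],-0.6516]
    - [[0.6194,-0.7323,-0.0124],-0.6516]
    - [[0.6194,-0.7323,-0.0124],-0.6516]
    - [[0.6194,-0.7323,-0.0124],-0.6516]
    - [[0.6194,-0.7323,-0.0124],-0.6516]
    - [[0.6194,-0.7323,-0.0124],-0.6516]
    - [[0.6194,-0.7323,-0.0124],-0.6516]

```text
clock: 2.82
tool_pos: [0.4597, 0.106, 0.2707]
eef_rot: [0.665, 0.747, 0.002, -0.001]
contact_force: [0.0, 0.1, 0.5]
opening: 0.995
```

```bash
python3 -c "
from h import *
cmd((.4213,.2537,.25,96.2))"
```

```text
clk 2.82 pos [0.4597 0.106  0.2707] psi 96.71 tilt 0.25 q [ 0.03  0.51 -0.53  1.99  0.38  0.73 -0.61] F [0.   0.14 0.55] op 87.681
(0.4213, 0.2537, 0.25, 96.2) -> [0.2015, -0.028, 0.0283] 0.0044 rows 3.7
```

```bash
python3 - <<'E'
import re
t=open('h.py').read()
t=t.replace("def cmd(*wps):\n    s=get_state()","def cmd(*wps,base=None):\n    s=get_state()")
t=t.replace("    last=s['tool_pos']","    if base is not None:\n        s=dict(s);s['tool_pos']=np.array(base[:3]);p0=base[3];a=np.radians(p0);M=np.array([[np.cos(a),np.sin(a),0],[np.sin(a),-np.cos(a),0],[0,0,-1.]])\n    last=s['tool_pos']")
open('h.py','w').write(t)
E
python3 -c "
from h import *
cmd((.4213,.2537,.2,96.2),base=(.46,.1,.27,96.2))"
```

```text
clk 2.82 pos [0.4597 0.106  0.2707] psi 96.71 tilt 0.25 q [ 0.03  0.51 -0.53  1.99  0.38  0.73 -0.61] F [0.   0.14 0.55] op 87.681
(0.4213, 0.2537, 0.2, 96.2) -> [0.2093, -0.0292, 0.0933] 0.0 rows 4.2
```

>>> jog_arm:
  rows:
    - [[0.2093,-0.0292,0.0933],0.0]
    - [[0.2093,-0.0292,0.0933],0.0]
    - [[0.2093,-0.0292,0.0933],0.0]
    - [[0.2093,-0.0292,0.0933],0.0]
    - [[0.2093,-0.0292,0.0933],0.0]
    - [[0.2093,-0.0292,0.0933],0.0]
    - [[0.2093,-0.0292,0.0933],0.0]
  gripper: 32

```text
clock: 3.4
tool_pos: [0.4217, 0.2523, 0.1999]
eef_rot: [0.668, 0.744, -0.001, 0.001]
contact_force: [0.7, -0.3, 0.4]
opening: 0.49
```

```bash
python3 -c "
from h import *
cmd()
s=get_state();im=snapshot('wrist')[:,:,::-1].copy()
c,sn=np.cos(.108),np.sin(.108)
for l in [(-.1415,0,.0955),(-.1415,.06,.0955),(-.1415,-.06,.0955),(-.0965,.12,.1005),(-.0965,-.12,.1005)]:
    u=proj('wrist',(.562+c*l[0]-sn*l[1],.269+sn*l[0]+c*l[1],l[2]),s);print(l,np.round(u));cv2.circle(im,tuple(int(x) for x in u),4,(0,0,255),1)
cv2.imwrite('pics/b_w.png',im)
"
```

```text
clk 3.40 pos [0.4217 0.2523 0.1999] psi 96.16 tilt 0.11 q [-0.37  0.64 -0.42  2.02  0.46  0.58 -1.  ] F [ 0.72 -0.29  0.42] op 43.152
(-0.1415, 0, 0.0955) [320. 206.]
(-0.1415, 0.06, 0.0955) [320. 128.]
(-0.1415, -0.06, 0.0955) [320. 273.]
(-0.0965, 0.12, 0.1005) [389.  34.]
(-0.0965, -0.12, 0.1005) [370. 335.]
```

View pics/b_w.png

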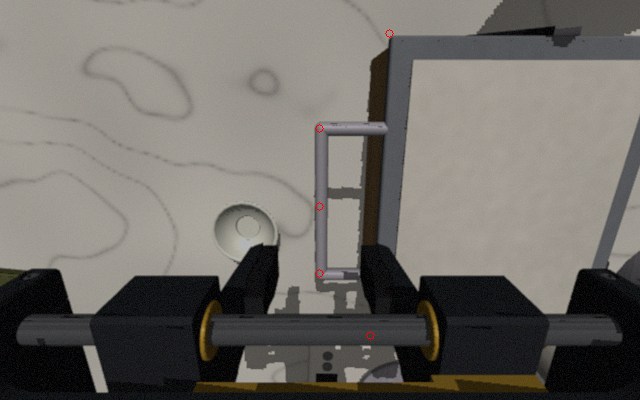

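>>> jog_arm:
  rows:
    - [[0,0,0.03],0]
    - [[0,0,0.06],0]
    - [[0,0,0.09],0]
    - [[0,0,0.11],0]
    - [[0,0,0.125],0]
    - [[0,0,0.1333],0]
    - [[0,0,0.1333],0]

```text
clock: 4.03
tool_pos: [0.4219, 0.2515, 0.0996]
eef_rot: [0.669, 0.743, -0.001, 0.001]
contact_force: [-0.4, -0.4, -0.2]
opening: 0.371
```

>>> jog_arm:
  rows:
    - [[0,0,0],0]
    - [[0,0,0],0]
    - [[0,0,0],0]
    - [[0,0,0],0]
    - [[0,0,0],0]
    - [[0,0,0],0]
  gripper: 0
  newtons: 20

```text
clock: 4.53
tool_pos: [0.4229, 0.2538, 0.1006]
eef_rot: [0.668, 0.744, 0.001, 0.001]
contact_force: [5.3, -0.7, 1.1]
opening: 0.107
```

```bash
python3 -c "
import numpy as np
th=1.2*(np.linspace(0,1,18)[1:])
th=np.append(th,[1.2,1.2])
print([[[0,round((.235*(1-np.cos(t))+.005*np.sin(t))/.75,4),round(-(.235*np.sin(t)+.005*(np.cos(t)-1))/.75,4)],0] for t in th.tolist()])"
```

```text
[[[0, np.float64(0.0013), np.float64(-0.0221)], 0], [[0, np.float64(0.0041), np.float64(-0.044)], 0], [[0, np.float64(0.0084), np.float64(-0.0657)], 0], [[0, np.float64(0.0143), np.float64(-0.087)], 0], [[0, np.float64(0.0216), np.float64(-0.1079)], 0], [[0, np.float64(0.0304), np.float64(-0.1282)], 0], [[0, np.float64(0.0406), np.float64(-0.1478)], 0], [[0, np.float64(0.0522), np.float64(-0.1667)], 0], [[0, np.float64(0.0651), np.float64(-0.1846)], 0], [[0, np.float64(0.0792), np.float64(-0.2017)], 0], [[0, np.float64(0.0945), np.float64(-0.2177)], 0], [[0, np.float64(0.1108), np.float64(-0.2325)], 0], [[0, np.float64(0.1282), np.float64(-0.2462)], 0], [[0, np.float64(0.1465), np.float64(-0.2587)], 0], [[0, np.float64(0.1656), np.float64(-0.2698)], 0], [[0, np.float64(0.1855), np.float64(-0.2795)], 0], [[0, np.float64(0.206), np.float64(-0.2878)], 0], [[0, np.float64(0.206), np.float64(-0.2878)], 0], [[0, np.float64(0.206), np.float64(-0.2878)], 0]]
```

>>> jog_arm:
  rows:
    - [[0,0.0013,-0.0221],0]
    - [[0,0.0041,-0.044],0]
    - [[0,0.0084,-0.0657],0]
    - [[0,0.0143,-0.087],0]
    - [[0,0.0216,-0.1079],0]
    - [[0,0.0304,-0.1282],0]
    - [[0,0.0406,-0.1478],0]
    - [[0,0.0522,-0.1667],0]
    - [[0,0.0651,-0.1846],0]
    - [[0,0.0792,-0.2017],0]

```text
clock: 5.37
tool_pos: [0.4824, 0.26, 0.2516]
eef_rot: [0.668, 0.744, 0.001, 0.001]
contact_force: [11.5, 1.9, -13.8]
opening: 0.096
```

```bash
python3 -c "
from h import *
cmd()
cv2.imwrite('pics/c_side.png',snapshot('side')[:,:,::-1])"
```

```text
clk 5.37 pos [0.4824 0.26   0.2516] psi 96.18 tilt 0.18 q [-0.28  0.63 -0.49  1.8   0.4   0.8  -0.86] F [ 11.48   1.93 -13.78] op 8.459
```

View pics/c_side.png

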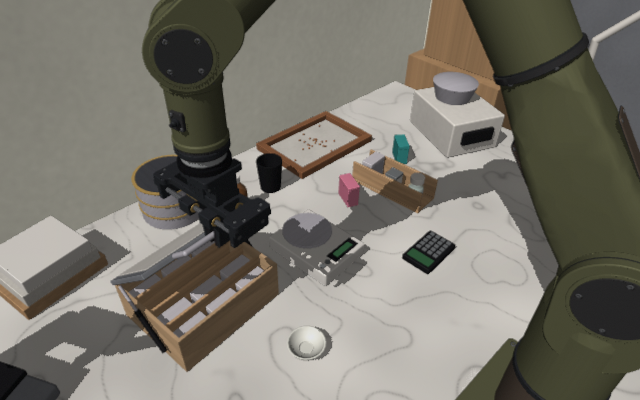

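>>> jog_arm:
  rows:
    - [[0,0.0183,-0.014],0]
    - [[0,0.0366,-0.0278],0]
    - [[0,0.054,-0.0415],0]
    - [[0,0.0723,-0.054],0]
    - [[0,0.0914,-0.0651],0]
    - [[0,0.1113,-0.0748],0]
    - [[0,0.1318,-0.0831],0]
    - [[0,0.1318,-0.0831],0]

```text
clock: 6.08
tool_pos: [0.5806, 0.2706, 0.3145]
eef_rot: [0.669, 0.744, 0.001, 0.001]
contact_force: [-0.2, -3.0, 3.6]
opening: 0.099
```

```bash
python3 -c "
from h import *
cmd()
cv2.imwrite('pics/d_side.png',snapshot('side')[:,:,::-1])"
```

```text
clk 6.08 pos [0.5806 0.2706 0.3145] psi 96.09 tilt 0.14 q [-0.24  0.69 -0.51  1.44  0.35  1.1  -0.71] F [-0.24 -3.03  3.61] op 8.765
```

View pics/d_side.png

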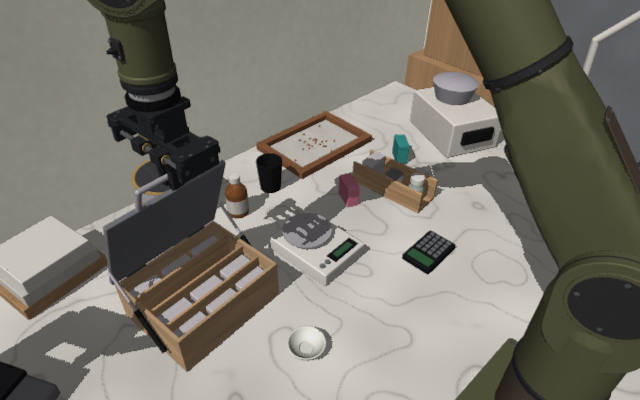

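>>> jog_arm:
  rows:
    - [[0,0,0],0]
    - [[0,0,0],0]
    - [[0,0,-0.06],0]
    - [[0,0,-0.12],0]
    - [[0,0,-0.14],0]
    - [[0,-0.05,-0.14],0]
    - [[0,-0.1,-0.14],0]
    - [[0,-0.1,-0.14],0]
  gripper: 50

```text
clock: 6.8
tool_pos: [0.4938, 0.2624, 0.4172]
eef_rot: [0.664, 0.747, -0.005, -0.002]
contact_force: [-0.3, 0.5, -0.7]
opening: 0.563
```

```bash
python3 -c "
from h import *
cmd()
cv2.imwrite('pics/e_side.png',snapshot('side')[:,:,::-1])"
```

```text
clk 6.80 pos [0.4938 0.2624 0.4172] psi 96.74 tilt 0.64 q [-0.24  0.49 -0.56  1.51  0.26  1.24 -0.72] F [-0.32  0.5  -0.67] op 49.630
```

View pics/e_side.png

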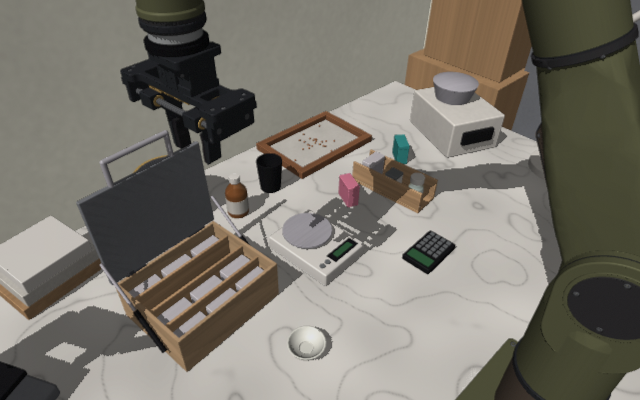

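```bash
python3 -c "
from h import *
cmd((.56,-.05,.35,96),(.6127,-.289,.2,95.8),base=(.5041,.2627,.4186,96.2))"
```

```text
clk 6.85 pos [0.4983 0.2627 0.418 ] psi 96.58 tilt 0.32 q [-0.23  0.49 -0.56  1.5   0.27  1.24 -0.71] F [ 0.28 -0.06 -0.12] op 50.045
(0.56, -0.05, 0.35, 96) -> [-0.4225, 0.0291, 0.0915] 0.0017 rows 7.8
(0.6127, -0.289, 0.2, 95.8) -> [-0.7469, 0.0645, 0.2915] 0.0035 rows 6.9
```

>>> jog_arm:
  rows:
    - [[-0.4225,0.0291,0.0915],0.0017]
    - [[-0.4225,0.0291,0.0915],0.0017]
    - [[-0.4225,0.0291,0.0915],0.0017]
    - [[-0.4225,0.0291,0.0915],0.0017]
    - [[-0.4225,0.0291,0.0915],0.0017]
    - [[-0.4225,0.0291,0.0915],0.0017]
    - [[-0.4225,0.0291,0.0915],0.0017]
    - [[-0.4225,0.0291,0.0915],0.0017]
    - [[-0.7469,0.0645,0.2915],0.0035]
    - [[-0.7469,0.0645,0.2915],0.0035]
    - [[-0.7469,0.0645,0.2915],0.0035]
    - [[-0.7469,0.0645,0.2915],0.0035]
    - [[-0.7469,0.0645,0.2915],0.0035]
    - [[-0.7469,0.0645,0.2915],0.0035]
    - [[-0.7469,0.0645,0.2915],0.0035]
    - [[-0.7469,0.0645,0.2915],0.0035]
    - [[-0.7469,0.0645,0.2915],0.0035]
    - [[-0.7469,0.0645,0.2915],0.0035]

```text
clock: 8.35
tool_pos: [0.6129, -0.2877, 0.1996]
eef_rot: [0.67, 0.742, 0.001, -0.001]
contact_force: [0.3, -0.6, -0.1]
opening: 0.563
```

```bash
python3 -c "
from h import *
cmd()
s=get_state();im=snapshot('wrist')[:,:,::-1].copy()
c,sn=np.cos(.102),np.sin(.102)
L=[(.066+a*.015,b*.03,.068) for a in(-1,1) for b in(-1,1)]+[(.102,b,.06) for b in (.04,-.04,.033,-.033)]
for l in L:
    u=proj('wrist',(.547+c*l[0]-sn*l[1],-.2955+sn*l[0]+c*l[1],l[2]),s);print(l,np.round(u));cv2.circle(im,tuple(int(x) for x in u),3,(0,0,255),1)
cv2.imwrite('pics/f_w.png',im)
cv2.imwrite('pics/f_side.png',snapshot('side')[:,:,::-1])
cv2.imwrite('pics/f_scene.png',snapshot('scene')[:,:,::-1])
"
```

```text
clk 8.35 pos [ 0.6129 -0.2877  0.1996] psi 95.85 tilt 0.10 q [ 0.6   0.86 -0.45  1.44  0.42  0.94  0.13] F [ 0.34 -0.64 -0.1 ] op 49.637
(0.051000000000000004, -0.03, 0.068) [303. 231.]
(0.051000000000000004, 0.03, 0.068) [301. 165.]
(0.081, -0.03, 0.068) [336. 231.]
(0.081, 0.03, 0.068) [337. 165.]
(0.102, 0.04, 0.06) [361. 152.]
(0.102, -0.04, 0.06) [358. 237.]
(0.102, 0.033, 0.06) [361. 160.]
(0.102, -0.033, 0.06) [358. 230.]
```

View pics/f_w.png

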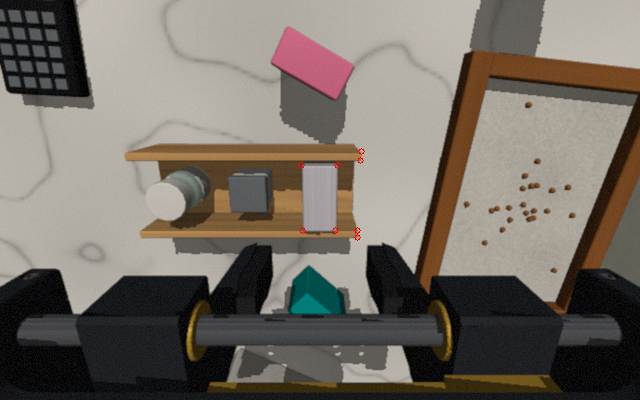

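View pics/f_side.png

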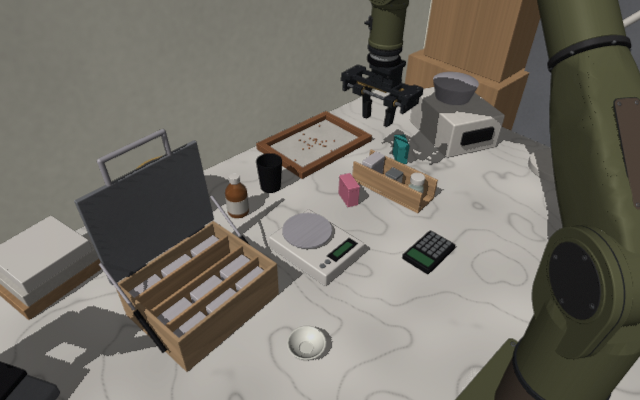

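View pics/f_scene.png

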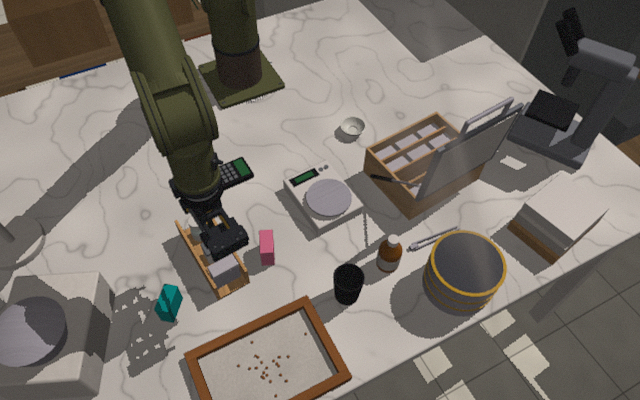

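>>> jog_arm:
  rows:
    - [[0,0,0.04],0]
    - [[0,0,0.08],0]
    - [[0,0,0.11],0]
    - [[0,0,0.14],0]
    - [[0,0,0.17],0]
    - [[0,0,0.19],0]
    - [[0,0,0.202],0]
    - [[0,0,0.202],0]
  gripper: 44

```text
clock: 9.17
tool_pos: [0.6119, -0.288, 0.0473]
eef_rot: [0.67, 0.742, -0.0, -0.001]
contact_force: [0.4, -0.1, -0.4]
opening: 0.5
```

>>> jog_arm:
  rows:
    - [[0,0,0],0]
    - [[0,0,0],0]
    - [[0,0,0],0]
    - [[0,0,0],0]
    - [[0,0,0],0]
    - [[0,0,0],0]
  gripper: 20
  newtons: 20

```text
clock: 9.67
tool_pos: [0.6137, -0.2893, 0.0501]
eef_rot: [0.671, 0.742, 0.001, 0.001]
contact_force: [-1.4, 0.6, 6.8]
opening: 0.34
```

>>> jog_arm:
  rows:
    - [[0,0,-0.02],0]
    - [[0,0,-0.05],0]
    - [[0,0,-0.09],0]
    - [[0,0,-0.13],0]
    - [[0,0,-0.17],0]
    - [[0,0,-0.2],0]
    - [[0,0,-0.2],0]

```text
clock: 10.25
tool_pos: [0.6154, -0.2897, 0.2049]
eef_rot: [0.671, 0.742, 0.002, 0.004]
contact_force: [0.3, 0.4, -1.4]
opening: 0.339
```

```bash
python3 -c "
from h import *
for n,u,v in [('scene',328.,197.),('side',307.,231.)]: print(n,onz(n,u,v,.05))
a=cv2.imread('pics/f_side.png');b=cv2.imread('pics/f_scene.png')
cv2.imwrite('pics/z5.png',np.hstack([cv2.resize(a[200:280,260:370],None,fx=3.6,fy=3.6),cv2.resize(b[160:240,280:370],None,fx=4,fy=3.6)]))
cmd((.548,.0,.22,95.8),base=(.6127,-.289,.1985,95.8))"
```

```text
scene [0.54801315 0.0041048  0.05      ]
side [0.53910052 0.01041815 0.05      ]
clk 10.25 pos [ 0.6154 -0.2897  0.2049] psi 95.77 tilt 0.56 q [ 0.6   0.85 -0.46  1.44  0.42  0.94  0.13] F [ 0.31  0.37 -1.44] op 29.868
(0.548, 0.0, 0.22, 95.8) -> [0.3921, -0.0469, -0.0287] 0.0 rows 7.1
```

View pics/z5.png

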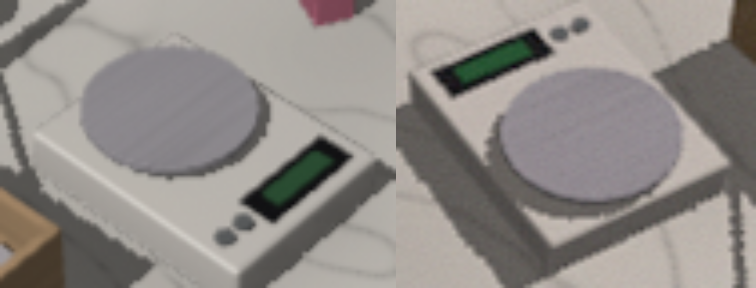

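```bash
python3 -c "
from h import *
cmd((.547,.005,.16,95.8),(.547,.005,.105,95.8),base=(.6127,-.289,.1985,95.8))"
```

```text
clk 10.25 pos [ 0.6154 -0.2897  0.2049] psi 95.77 tilt 0.56 q [ 0.6   0.85 -0.46  1.44  0.42  0.94  0.13] F [ 0.31  0.37 -1.44] op 29.868
(0.547, 0.005, 0.16, 95.8) -> [0.3988, -0.0475, 0.0513] 0.0 rows 7.3
(0.547, 0.005, 0.105, 95.8) -> [0.3988, -0.0475, 0.1247] 0.0 rows 1.3
```

>>> jog_arm:
  rows:
    - [[0.05,-0.006,0],0]
    - [[0.1,-0.012,0],0]
    - [[0.15,-0.018,0],0]
    - [[0.2,-0.024,0],0]
    - [[0.25,-0.03,0],0]
    - [[0.3,-0.036,0],0]
    - [[0.34,-0.041,0.02],0]
    - [[0.375,-0.045,0.04],0]
    - [[0.3988,-0.0475,0.06],0]
    - [[0.3988,-0.0475,0.08],0]
    - [[0.3988,-0.0475,0.105],0]
    - [[0.3988,-0.0475,0.1247],0]
    - [[0.3988,-0.0475,0.1247],0]
    - [[0.3988,-0.0475,0.1247],0]

```text
clock: 11.42
tool_pos: [0.546, 0.0048, 0.1044]
eef_rot: [0.67, 0.742, -0.001, -0.001]
contact_force: [0.1, 0.1, -1.1]
opening: 0.336
```

```bash
python3 -c "
from h import *
cmd()
for n in ['side','scene']:
  a=snapshot(n)[:,:,::-1];cv2.imwrite('pics/g_%s.png'%n,cv2.resize(a[160:300,220:420],None,fx=4,fy=4))"
```

```text
clk 11.42 pos [0.546  0.0048 0.1044] psi 95.81 tilt 0.14 q [ 0.08  0.84 -0.3   1.92  0.51  0.46 -0.48] F [ 0.08  0.13 -1.1 ] op 29.604
```

View pics/g_side.png

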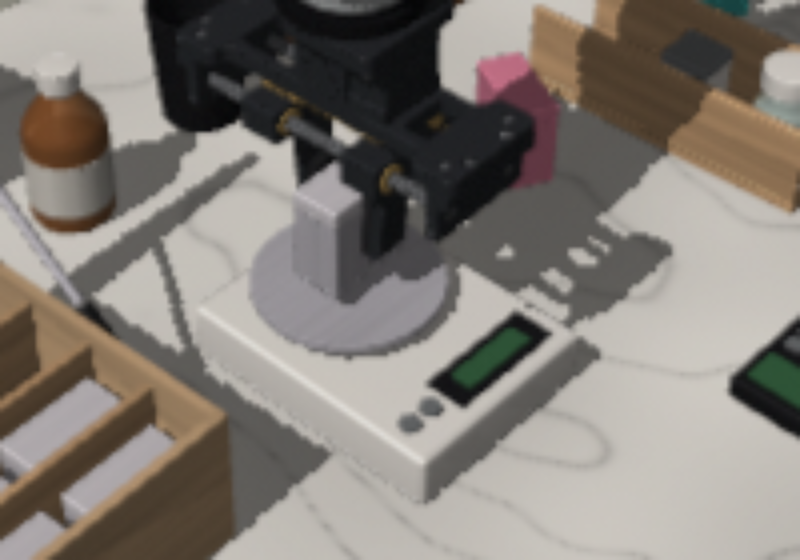

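View pics/g_scene.png

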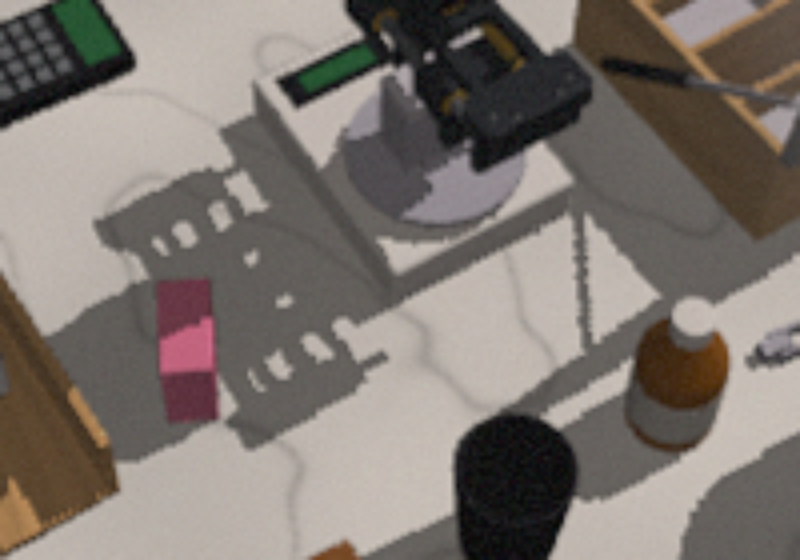

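>>> jog_arm:
  rows:
    - [[0,0,0.004],0]
    - [[0,0,0.008],0]
    - [[0,0,0.011],0]
    - [[0,0,0.0133],0]
    - [[0,0,0.0147],0]
    - [[0,0,0.016],0]
    - [[0,0,0.016],0]

```text
clock: 12.1
tool_pos: [0.5468, 0.0049, 0.0928]
eef_rot: [0.67, 0.742, -0.0, -0.0]
contact_force: [-0.3, 0.4, -1.3]
opening: 0.337
```

>>> jog_arm:
  rows:
    - [[0,0,0.0013],0]
    - [[0,0,0.0027],0]
    - [[0,0,0.0027],0]

```text
clock: 12.35
tool_pos: [0.547, 0.0051, 0.0921]
eef_rot: [0.67, 0.742, 0.0, 0.0]
contact_force: [-1.6, 0.0, 8.6]
opening: 0.337
```

>>> jog_arm:
  rows:
    - [[0,0,-0.001],0]

```text
clock: 12.43
tool_pos: [0.5471, 0.0051, 0.0923]
eef_rot: [0.67, 0.742, 0.0, 0.0]
contact_force: [-0.1, -0.4, -1.2]
opening: 0.34
```

>>> jog_arm:
  rows:
    - [[0,0,0],0]
    - [[0,0,0],0]
    - [[0,0,0],0]
    - [[0,0,0],0]
    - [[0,0,0],0]
  gripper: 56

```text
clock: 12.85
tool_pos: [0.5469, 0.005, 0.0916]
eef_rot: [0.67, 0.742, -0.0, -0.0]
contact_force: [-0.0, -0.2, -0.3]
opening: 0.632
```

>>> jog_arm:
  rows:
    - [[0,0,-0.03],0]
    - [[0,0,-0.06],0]
    - [[0,0,-0.1],0]
    - [[0,0,-0.14],0]
    - [[0,0,-0.14],0]
    - [[0,0,-0.14],-0.785]
    - [[0,0,-0.14],-0.785]
    - [[0,0,-0.14],-0.785]
    - [[0,0,-0.14],-0.785]
    - [[0,0,-0.14],-0.785]
    - [[0,0,-0.14],-0.785]
    - [[0,0,-0.14],-0.785]
    - [[0,0,-0.14],-0.785]
    - [[0,0,-0.14],-0.785]
    - [[0,0,-0.14],-0.785]
    - [[0,0,-0.14],-0.785]
    - [[0,0,-0.14],-0.785]
    - [[0,0,-0.14],-0.785]
    - [[0,0,-0.14],-0.785]
    - [[0,0,-0.14],-0.785]
  gripper: 82

```text
clock: 14.52
tool_pos: [0.5467, 0.0048, 0.1962]
eef_rot: [-0.049, 0.999, 0.0, -0.0]
contact_force: [-0.8, 0.9, 0.2]
opening: 0.93
```

```bash
python3 -c "
from h import *
cmd()
s=get_state();im=snapshot('wrist')[:,:,::-1].copy()
c,sn=np.cos(.101),np.sin(.101)
for l in [(a*.015,b*.03,.11) for a in(-1,1) for b in(-1,1)]:
    u=proj('wrist',(.547+c*l[0]-sn*l[1],.005+sn*l[0]+c*l[1],l[2]),s);print(l,np.round(u));cv2.circle(im,tuple(int(x) for x in u),3,(0,0,255),1)
cv2.imwrite('pics/i_w.png',im)
for n in ['scene','side']: cv2.imwrite('pics/i_%s.png'%n,snapshot(n)[:,:,::-1])
"
```

```text
clk 14.52 pos [0.5467 0.0048 0.1962] psi -174.38 tilt 0.05 q [ 0.38  0.8  -0.84  1.85  0.78  0.86  0.82] F [-0.77  0.94  0.21] op 81.922
(-0.015, -0.03, 0.11) [277. 199.]
(-0.015, 0.03, 0.11) [361. 198.]
(0.015, -0.03, 0.11) [279. 237.]
(0.015, 0.03, 0.11) [359. 237.]
```

View pics/i_w.png

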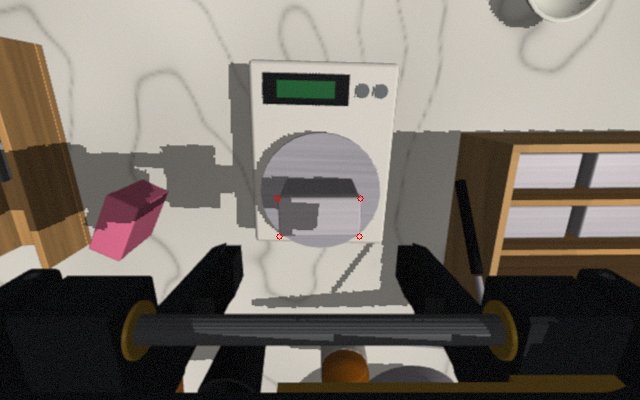

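View pics/i_side.png

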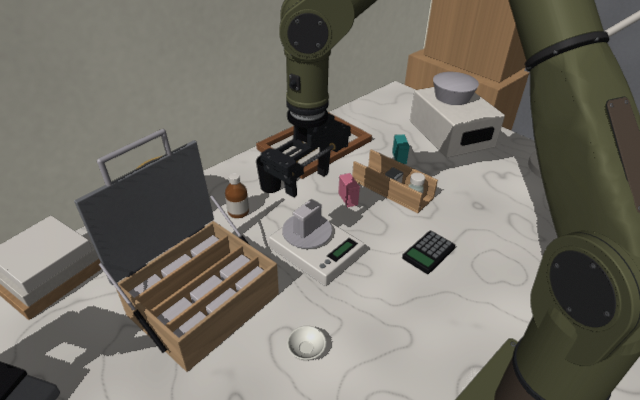

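View pics/i_scene.png

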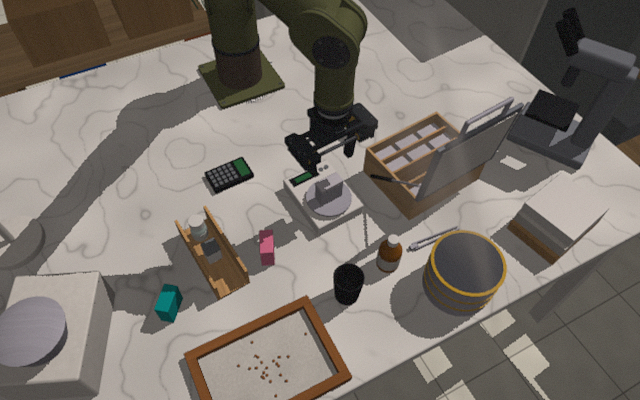

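>>> jog_arm:
  rows:
    - [[0,0,0.03],0]
    - [[0,0,0.06],0]
    - [[0,0,0.085],0]
    - [[0,0,0.11],0]
    - [[0,0,0.124],0]
    - [[0,0,0.1304],0]
    - [[0,0,0.1304],0]
    - [[0,0,0.1304],0]

```text
clock: 15.33
tool_pos: [0.5473, 0.0053, 0.0995]
eef_rot: [-0.05, 0.999, 0.0, 0.0]
contact_force: [-0.5, 0.6, -0.2]
opening: 0.927
```

```bash
python3 -c "
from h import *
cmd()
a=cv2.imread('pics/i_side.png');b=cv2.imread('pics/i_scene.png')
cv2.imwrite('pics/z6.png',np.hstack([cv2.resize(a[210:360,110:290],None,fx=2.2,fy=3),cv2.resize(b[100:220,360:500],None,fx=2.8,fy=3.75)]))"
```

```text
clk 15.33 pos [0.5473 0.0053 0.0995] psi -174.25 tilt 0.05 q [ 0.31  0.93 -0.71  1.91  0.96  0.69  0.67] F [-0.46  0.6  -0.2 ] op 81.627
```

View pics/z6.png

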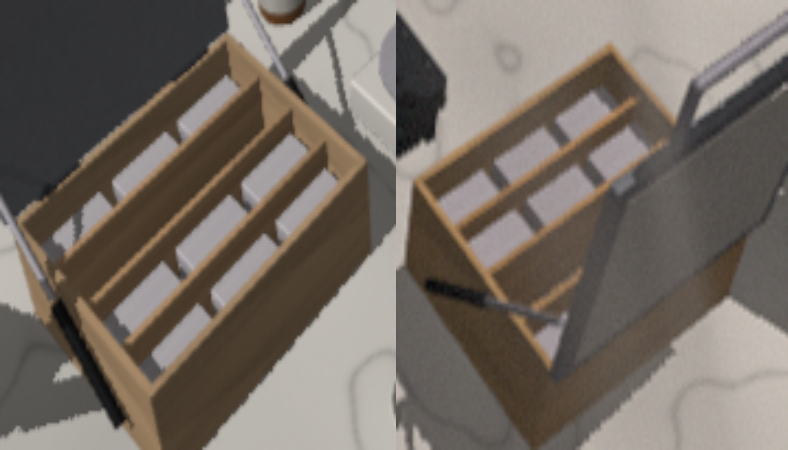

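>>> jog_arm:
  rows:
    - [[0,0,0],0]
    - [[0,0,0],0]
    - [[0,0,0],0]
    - [[0,0,0],0]
    - [[0,0,0],0]
    - [[0,0,0],0]
  gripper: 50
  newtons: 20

```text
clock: 15.83
tool_pos: [0.5473, 0.005, 0.0995]
eef_rot: [-0.05, 0.999, -0.0, 0.001]
contact_force: [-0.1, -0.6, 5.7]
opening: 0.678
```

>>> jog_arm:
  rows:
    - [[0,0,-0.02],0]
    - [[0,0,-0.06],0]
    - [[0,0,-0.1],0]
    - [[0,0,-0.15],0]
    - [[0,0,-0.2],0]
    - [[0,0,-0.2],0]

```text
clock: 16.33
tool_pos: [0.55, 0.0069, 0.2552]
eef_rot: [-0.05, 0.999, 0.001, 0.005]
contact_force: [1.4, 1.2, -2.3]
opening: 0.685
```

```bash
python3 -c "
from h import *
a=.108
L=np.array([.562+.0225*np.cos(a),.269+.0225*np.sin(a)]);print(L)
cmd((L[0]-.04,.12,.25,-173.8),(L[0],L[1],.2,-173.8),base=(.547,.005,.249,-174.2))
cv2.imwrite('pics/j_side.png',snapshot('side')[:,:,::-1])"
```

```text
[0.58436891 0.27142528]
clk 16.33 pos [0.55   0.0069 0.2552] psi -174.24 tilt 0.63 q [ 0.42  0.73 -0.9   1.79  0.69  0.96  0.9 ] F [ 1.4   1.21 -2.28] op 60.323
(np.float64(0.5443689074962605), 0.12, 0.25, -173.8) -> [-0.012, 0.1529, -0.0013] -0.0035 rows 2.8
(np.float64(0.5843689074962606), np.float64(0.2714252788342252), 0.2, -173.8) -> [-0.0855, 0.3484, 0.0653] -0.0035 rows 3.9
```

View pics/j_side.png

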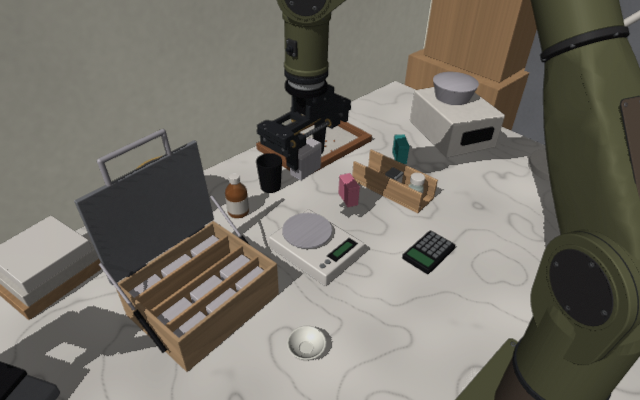

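```bash
python3 -c "
from h import *
cmd((.535,.20,.25,-173.8),(.5844,.2714,.25,-173.8),(.5844,.2714,.2,-173.8),base=(.547,.005,.249,-174.2))"
```

```text
clk 16.38 pos [0.5487 0.0059 0.2521] psi -174.27 tilt 0.40 q [ 0.42  0.73 -0.9   1.79  0.69  0.96  0.9 ] F [-0.03  0.53 -3.26] op 59.379
(0.535, 0.2, 0.25, -173.8) -> [-0.0104, 0.2603, -0.0013] -0.0035 rows 4.7
(0.5844, 0.2714, 0.25, -173.8) -> [-0.0855, 0.3483, -0.0013] -0.0035 rows 2.1
(0.5844, 0.2714, 0.2, -173.8) -> [-0.0855, 0.3483, 0.0653] -0.0035 rows 1.2
```

>>> jog_arm:
  rows:
    - [[-0.002,0.04,-0.0013],-0.0035]
    - [[-0.004,0.08,-0.0013],-0.0035]
    - [[-0.006,0.12,-0.0013],-0.0035]
    - [[-0.008,0.16,-0.0013],-0.0035]
    - [[-0.009,0.2,-0.0013],-0.0035]
    - [[-0.0104,0.235,-0.0013],-0.0035]
    - [[-0.02,0.265,-0.0013],-0.0035]
    - [[-0.04,0.295,-0.0013],-0.0035]
    - [[-0.065,0.325,-0.0013],-0.0035]
    - [[-0.0855,0.3483,-0.0013],-0.0035]
    - [[-0.0855,0.3483,0.02],-0.0035]
    - [[-0.0855,0.3483,0.045],-0.0035]
    - [[-0.0855,0.3483,0.0653],-0.0035]
    - [[-0.0855,0.3483,0.0653],-0.0035]
    - [[-0.0855,0.3483,0.0653],-0.0035]
    - [[-0.0855,0.3483,0.0653],-0.0035]

```text
clock: 17.72
tool_pos: [0.5845, 0.2714, 0.1999]
eef_rot: [-0.054, 0.999, -0.0, -0.0]
contact_force: [0.4, -0.6, -0.5]
opening: 0.677
```

```bash
python3 -c "
from h import *
cmd()
s=get_state();im=snapshot('wrist')[:,:,::-1].copy()
c,sn=np.cos(.108),np.sin(.108)
for l in [(x,y,.082) for x in(.0025,.0425,-.0425,-.0025) for y in(-.11,.0,.11)]+[(-.0935,y,.09) for y in (-.116,.116)]:
    u=proj('wrist',(.562+c*l[0]-sn*l[1],.269+sn*l[0]+c*l[1],l[2]),s);print(l,np.round(u));cv2.circle(im,tuple(int(x) for x in u),3,(0,0,255),1)
cv2.imwrite('pics/k_w.png',im)
for n in ['scene','side']: cv2.imwrite('pics/k_%s.png'%n,snapshot(n)[:,:,::-1])
"
```

```text
clk 17.72 pos [0.5845 0.2714 0.1999] psi -173.84 tilt 0.02 q [-0.1   0.9  -0.81  1.54  0.72  1.02  0.57] F [ 0.39 -0.64 -0.48] op 59.626
(0.0025, -0.11, 0.082) [183. 180.]
(0.0025, 0.0, 0.082) [319. 180.]
(0.0025, 0.11, 0.082) [455. 180.]
(0.0425, -0.11, 0.082) [190. 226.]
(0.0425, 0.0, 0.082) [319. 226.]
(0.0425, 0.11, 0.082) [449. 226.]
(-0.0425, -0.11, 0.082) [175. 123.]
(-0.0425, 0.0, 0.082) [319. 123.]
(-0.0425, 0.11, 0.082) [463. 123.]
(-0.0025, -0.11, 0.082) [182. 174.]
(-0.0025, 0.0, 0.082) [319. 174.]
(-0.0025, 0.11, 0.082) [456. 174.]
(-0.0935, -0.116, 0.09) [150.  47.]
(-0.0935, 0.116, 0.09) [488.  47.]
```

View pics/k_w.png

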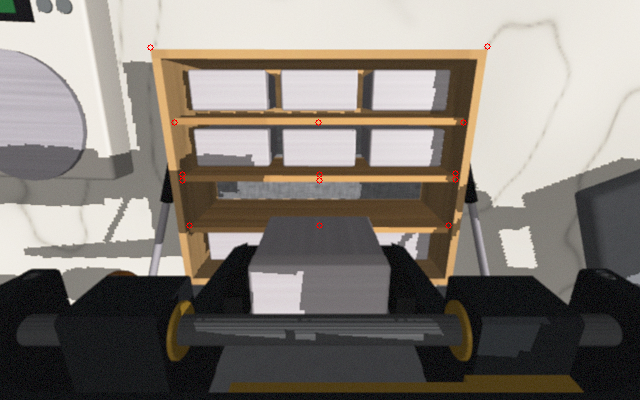

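View pics/k_side.png

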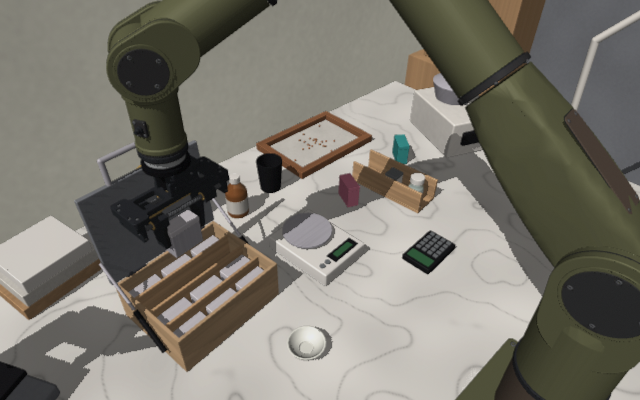

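View pics/k_scene.png

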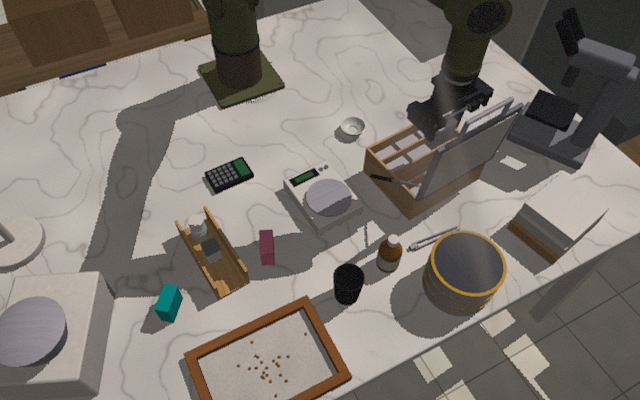

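```bash
python3 -c "
from h import *
s=get_state();im=snapshot('wrist')[:,:,::-1].copy()
c,sn=np.cos(.108),np.sin(.108)
W=lambda l:(.562+c*l[0]-sn*l[1],.269+sn*l[0]+c*l[1],l[2])
for y in (-.1,-.06,.06):
  for x in (-.0475,-.0425,-.0025,.0025,.0425,.0475): print(x,y,np.round(proj('wrist',W((x,y,.082)),s),1))
for l in [(.0225+a*.015,b*.03,z) for z in (.151,.211) for a in(-1,1) for b in(-1,1)]: print('tin',l,np.round(proj('wrist',W(l),s),1))
z=cv2.resize(im[110:320,180:460],None,fx=2.8,fy=2.8,interpolation=cv2.INTER_CUBIC);cv2.imwrite('pics/l_w.png',z)
g=im.mean(2)
for u in (215,230,400): print(u,[int(x) for x in g[110:245,u-1:u+2].mean(1)])
"
```

```text
-0.0475 -0.1 [187.  115.1]
-0.0425 -0.1 [187.9 121.9]
-0.0025 -0.1 [194.5 173. ]
0.0025 -0.1 [195.3 179. ]
0.0425 -0.1 [201.3 224.7]
0.0475 -0.1 [202.  230.1]
-0.0475 -0.06 [239.6 115. ]
-0.0425 -0.06 [240.1 121.8]
-0.0025 -0.06 [244.2 173. ]
0.0025 -0.06 [244.7 179. ]
0.0425 -0.06 [248.3 224.6]
0.0475 -0.06 [248.7 230. ]
-0.0475 0.06 [397.5 114.9]
-0.0425 0.06 [397.  121.6]
-0.0025 0.06 [393.1 172.8]
0.0025 0.06 [392.7 178.8]
0.0425 0.06 [389.2 224.5]
0.0475 0.06 [388.8 229.9]
tin (0.0075, -0.03, 0.151) [268.9 215.2]
tin (0.0075, 0.03, 0.151) [368.3 215. ]
tin (0.0375, -0.03, 0.151) [271.3 259.4]
tin (0.0375, 0.03, 0.151) [366.  259.3]
tin (0.0075, -0.03, 0.211) [246.8 266.5]
tin (0.0075, 0.03, 0.211) [390.2 266.3]
tin (0.0375, -0.03, 0.211) [251.8 325.5]
tin (0.0375, 0.03, 0.211) [385.4 325.3]
215 [110, 85, 73, 63, 63, 63, 99, 145, 156, 159, 159, 160, 157, 123, 84, 70, 75, 85, 147, 186, 210, 216, 216, 213, 213, 215, 216, 216, 218, 221, 219, 217, 214, 214, 216, 216, 217, 215, 215, 215, 216, 217, 215, 164, 119, 116, 119, 118, 116, 114, 114, 114, 116, 110, 92, 70, 64, 66, 64, 61, 60, 
[... 837 characters left out ...]
, 82, 82, 91, 159, 203, 212, 212, 214, 217, 217, 219, 217, 215, 215, 216, 217, 217]
400 [82, 85, 79, 68, 66, 67, 110, 160, 175, 175, 175, 177, 177, 138, 88, 73, 72, 84, 139, 188, 216, 224, 223, 223, 221, 223, 223, 224, 225, 226, 225, 224, 223, 221, 224, 224, 224, 224, 222, 224, 223, 223, 224, 224, 223, 225, 225, 225, 222, 219, 218, 220, 223, 210, 169, 103, 67, 69, 69, 69, 65, 64, 62, 73, 130, 167, 176, 175, 175, 176, 135, 87, 71, 72, 74, 73, 69, 69, 70, 67, 66, 69, 71, 71, 71, 71, 70, 76, 80, 68, 63, 61, 65, 65, 64, 61, 61, 63, 65, 63, 63, 66, 65, 68, 67, 68, 70, 67, 63, 64, 64, 63, 62, 66, 66, 91, 153, 175, 174, 171, 173, 198, 214, 215, 208, 184, 171, 173, 175, 173, 140, 114, 115, 115, 111]
```

View pics/l_w.png

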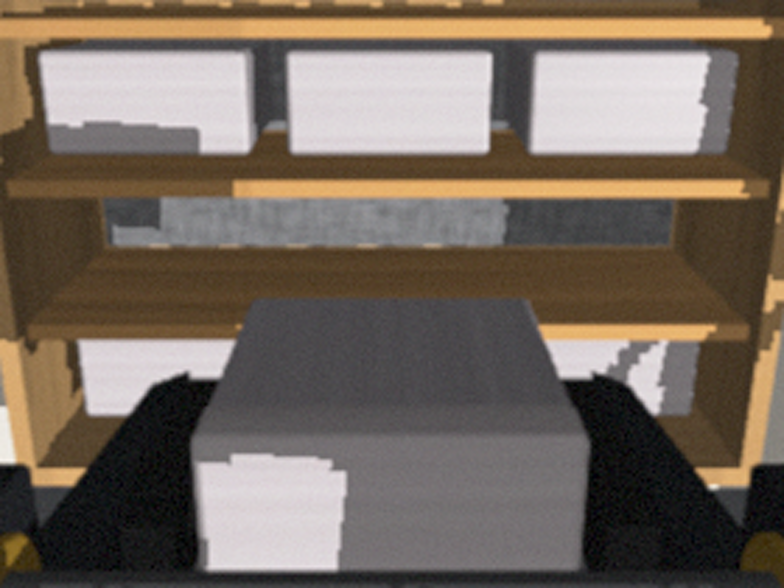

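>>> jog_arm:
  rows:
    - [[0,0,0.02],0]
    - [[0,0,0.04],0]
    - [[0,0,0.06],0]
    - [[0,0,0.078],0]
    - [[0,0,0.092],0]
    - [[0,0,0.106],0]
    - [[0,0,0.12],0]
    - [[0,0,0.134],0]
    - [[0,0,0.146],0]
    - [[0,0,0.158],0]
    - [[0,0,0.168],0]
    - [[0,0,0.174],0]
    - [[0,0,0.174],0]

```text
clock: 19.0
tool_pos: [0.5841, 0.2709, 0.0683]
eef_rot: [-0.054, 0.999, -0.0, -0.001]
contact_force: [-0.4, 0.2, -1.5]
opening: 0.675
```

```bash
python3 -c "
from h import *
cmd()
im=snapshot('wrist')[:,:,::-1]
cv2.imwrite('pics/m_w.png',cv2.resize(im[40:330,120:520],None,fx=2,fy=2))
im=snapshot('side')[:,:,::-1]
cv2.imwrite('pics/m_s.png',cv2.resize(im[130:370,70:320],None,fx=2.5,fy=2.5))
"
```

```text
clk 19.00 pos [0.5841 0.2709 0.0683] psi -173.84 tilt 0.09 q [-0.15  1.06 -0.7   1.61  0.87  0.82  0.45] F [-0.43  0.21 -1.47] op 59.453
```

View pics/m_w.png

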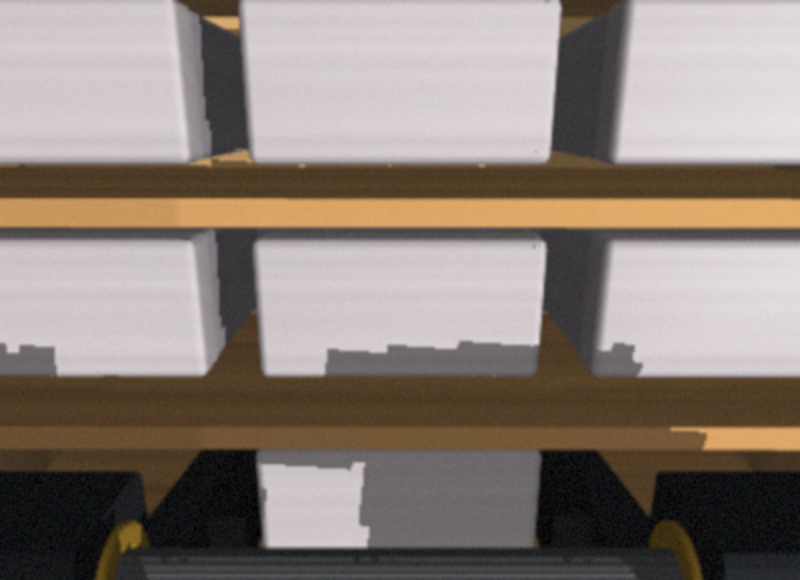

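View pics/m_s.png

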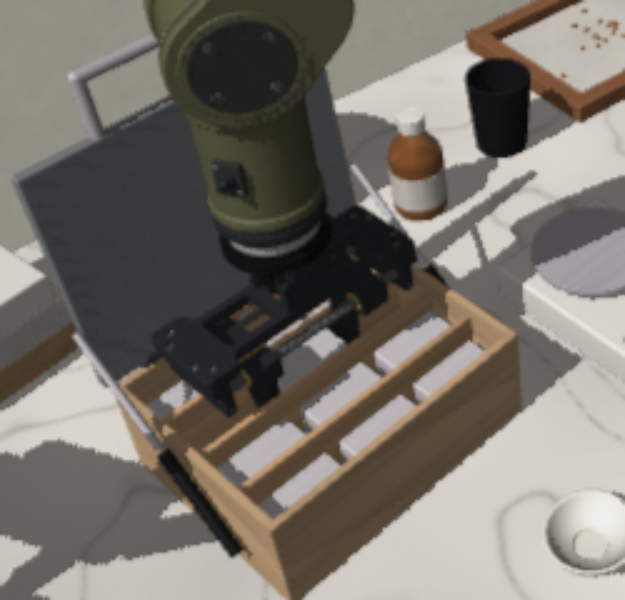

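Inside the lane, free of contact. Lower the last centimetre slowly.

>>> jog_arm:
  rows:
    - [[0,0,0.003],0]
    - [[0,0,0.006],0]
    - [[0,0,0.009],0]
    - [[0,0,0.011],0]
    - [[0,0,0.0125],0]
    - [[0,0,0.0125],0]

```text
clock: 19.6
tool_pos: [0.5845, 0.2712, 0.0598]
eef_rot: [-0.054, 0.999, -0.0, -0.0]
contact_force: [0.2, 0.5, -1.7]
opening: 0.676
```

>>> jog_arm:
  rows:
    - [[0,0,0.001],0]
    - [[0,0,0.002],0]
    - [[0,0,0.003],0]
    - [[0,0,0.003],0]

```text
clock: 19.93
tool_pos: [0.5846, 0.2714, 0.0586]
eef_rot: [-0.054, 0.999, -0.0, 0.0]
contact_force: [-1.7, -0.9, 4.5]
opening: 0.682
```

>>> jog_arm:
  rows:
    - [[0,0,0],0]
    - [[0,0,0],0]
    - [[0,0,0],0]
    - [[0,0,0],0]
    - [[0,0,0],0]
  gripper: 80

```text
clock: 20.35
tool_pos: [0.5845, 0.2713, 0.0577]
eef_rot: [-0.054, 0.999, -0.0, 0.0]
contact_force: [1.0, 0.4, 0.4]
opening: 0.905
```

>>> jog_arm:
  rows:
    - [[0,0,-0.01],0]
    - [[0,0,-0.03],0]
    - [[0,0,-0.06],0]
    - [[0,0,-0.1],0]
    - [[0,0,-0.15],0]
    - [[0,0,-0.2],0]
    - [[0,0,-0.25],0]
    - [[0.05,0,-0.28],0]
    - [[0.1,0,-0.28],0]
    - [[0.13,0,-0.28],0]
    - [[0.13,0,-0.28],0]
    - [[0.13,0,-0.28],0]

```text
clock: 21.35
tool_pos: [0.4869, 0.261, 0.2696]
eef_rot: [-0.055, 0.998, -0.0, 0.001]
contact_force: [0.5, -0.6, 0.6]
opening: 0.908
```

```bash
python3 -c "
from h import *
cmd()
s=get_state()
im=snapshot('wrist')[:,:,::-1].copy()
c,sn=np.cos(.108),np.sin(.108)
W=lambda l:(.562+c*l[0]-sn*l[1],.269+sn*l[0]+c*l[1],l[2])
for l in [(.0225+a*.015,b*.03,.069) for a in(-1,1) for b in(-1,1)]:
    u=proj('wrist',W(l),s);cv2.circle(im,tuple(int(x) for x in u),3,(0,0,255),1)
cv2.imwrite('pics/n_w.png',im)
for n in ['side','scene']: cv2.imwrite('pics/n_%s.png'%n,snapshot(n)[:,:,::-1])
"
```

```text
clk 21.35 pos [0.4869 0.261  0.2696] psi -173.72 tilt 0.13 q [-0.07  0.7  -0.88  1.76  0.64  0.99  0.48] F [ 0.47 -0.65  0.57] op 79.951
```

View pics/n_w.png

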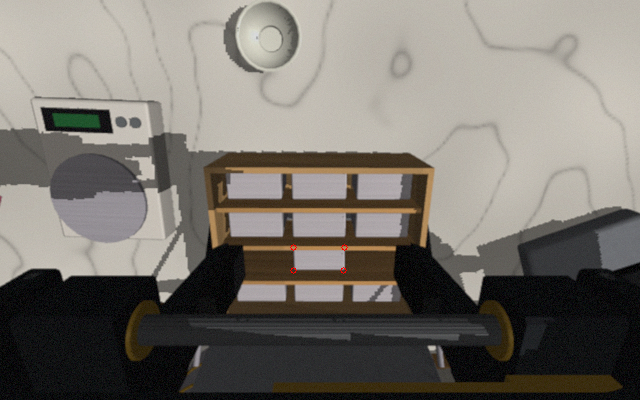

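View pics/n_side.png

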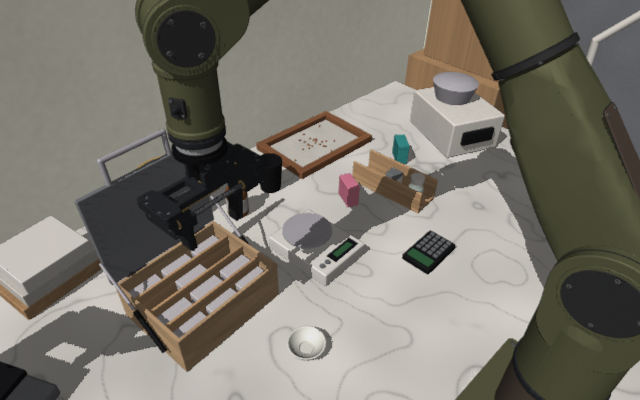

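View pics/n_scene.png

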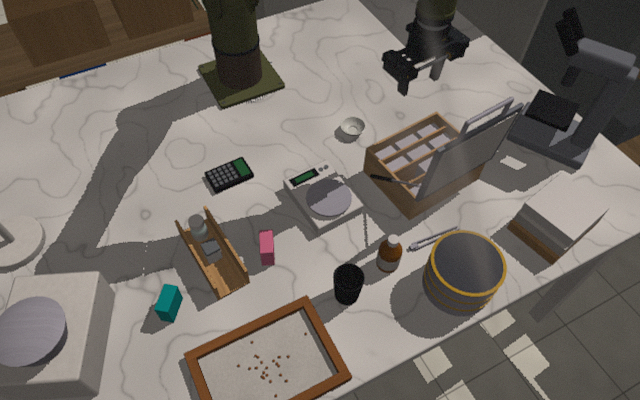

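```bash
python3 -c "
from plant import *
print(workorder.finish_job(), get_state()['clock'])"
```

```text
the job is handed in; nothing more can be done
the job is handed in; nothing more can be done
```

The job is handed in, at about 21.5 s of the 72 s allowed. I saw no failed step, but the finish call gives no verdict and no camera shows the lid angle directly.

- **Lid:** I lifted it by the handle to about 1.2 rad and let go. The struts carried it the rest of the way, and it still looked fully open in the last pictures. While I raised it, the handle pulled back with up to about 18 N because my path was a few millimetres off its arc. I corrected that partway through.
- **Balance:** I took the steel tin from the rack's far bay, gripping its broad faces, and stood it on the middle of the pan. It stood free and upright there for about 2.5 s.
- **Chest:** I regripped the tin by its narrow ends, lowered it into the empty lane (x = +22.5) until about 4.5 N of contact, let go and backed away.
- **Last checks:**
  - In the wrist picture the tin's top sat within a pixel or two of where it should be for the lane centre at pad height.
  - Contact force on the tool was near zero, and the robot was clear of everything.
  - The other objects looked unmoved.
  - The only disagreement was a 1–2 px (about 1 mm) offset between the chest's fitted position and the wrist view. The tin showed about the same offset, so it did not affect the fit in the lane.

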